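# Record which capacitor to replace and which spare to use

### The job

Film a repair instruction: press the big round push button on the grey control box fully down and let it up again, then point at the widest capacitor can on the circuit board, and then at the matching wide can standing in the spares tray, each time keeping the fingertips about 3 cm above the middle of the can's top for two seconds. Then press the same button once more to end the recording, and let it up. Only point: never touch the board, the tray or anything on or in them, and leave the other things on the bench where they are.

Things in the scene. Friction and masses are not known exactly. Their poses are not given: they have to be found in the camera images.
- rec_top (a point): centre of the top face of the push button: a grey round button 34 mm across on a black housing, on top of a fixed grey control box 110 x 90 mm and 45 mm high, which may stand left or right of the circuit board. z is up and the button is pressed straight down. The same box has a smaller black selector knob (22 mm across), not used. The point moves with the button.
- rec (a joint): travel of the push button in m: 0 up, 0.006 fully down; sprung, springs back when let go, about 5 N when fully down.
- worn_top (a point): centre of the top of the widest capacitor can on the circuit board: an upright dark cylinder 32 mm across, 45 mm high, silver top, fixed on the board; this top is 57 mm above the bench. z is up. It may be at any of three places on the board.
- spare_top (a point): centre of the top of the matching spare: an upright loose dark cylinder 32 mm across, 45 mm high, silver top, about 50 g, standing on the floor (4 mm above the bench) of one of the four compartments of the spares tray; its top is 49 mm above the bench. z is up.
- board: circuit board under repair, copper-brown plate 180 x 220 mm (its x, y), fixed, top face 12 mm above the bench. Origin at the bench below its centre, z up. It carries the three cans, an aluminium finned heat sink 28 mm high, a green terminal strip and flat chips.
- worn: the wide can on the board itself; origin at the centre of its underside.
- slim_a: a slim dark can on the board, 16 mm across, 45 mm high, fixed; origin at the centre of its underside. Not to be pointed at.
- slim_b: a slim dark can on the board, 18 mm across, 30 mm high, fixed; origin at the centre of its underside. Not to be pointed at.
- tray: spares tray, fixed, grey open box 160 x 130 mm (its x, y), walls 25 mm high and 4 mm thick, 2 x 2 compartments, left or right of the circuit board. Origin at the bench below its centre.
- spare: the loose wide can in the tray itself; origin at the centre of its underside.
- spare_slim: slim loose dark can in the tray, 16 mm across, 45 mm high; origin at the centre of its underside.
- coil: loose copper ring coil lying in the tray, 38 mm across, 14 mm high; origin at the centre of its underside.
- relay: loose white relay in the tray, 30 x 20 x 24 mm; origin at the centre of its underside.
- spare_slim_mid (a point): centre of the slim loose can in the tray.
- coil_mid (a point): centre of the ring coil in the tray.
- relay_mid (a point): centre of the white relay in the tray.
- driver_grip (a point): middle of the handle of a loose screwdriver with a black handle, 170 mm long, lying on the bench beyond the board on the robot's left.
- jar_mid (a point): centre of a loose jar 44 mm across, 50 mm high, standing beyond the board on the robot's right.
- spool_mid (a point): centre of a loose silver spool 56 mm across, 42 mm high, standing beyond the board.
There are look-alikes about, which are no part of the job. What is shaped like the part that bears rec_top but blue is not meant.

How it is judged:
By the outcome, as a careful person would: the job done as asked, in the order asked, and still so for the second after the job is handed in, with the robot touching nothing.
It also fails if it takes over 59 s, if anything falls off the work surface, if the arm or the gripper's body presses on something with over 40 N, if the wrist force passes 120 N, or if a joint passes its speed limit or range.

### The arm

A 6-joint arm with a two-finger parallel gripper is mounted at the origin on the work surface. World frame = base frame: x ahead of the robot, y to its left, z up, the work surface at z = 0. Lengths are in m, angles in rad, forces in N, time in s.
With the tool pointing down it reaches from about 0.25 to 0.725 m from the base axis. Payload 4 kg.
Tool frame: the origin (TCP) lies between the finger pads; the fingertips stand 11 mm ahead of it and the grasp point (between the pads) lies 8 mm behind it (tcp_to_tips is the z of the fingertips in the tool frame, in m); z points along the fingers, y is the direction in which the jaws open and shut (so a half turn about z gives the same grasp; the last joint's range is limited). The gripper opens to 85 mm and grips with 20 to 120 N. Pads are 22 mm wide; open, the fingers measure 114 mm over their backs; the gripper's body (76 mm by 85 mm) begins 54 mm behind the grasp point. The pads swing forward as they close: fully open they stand 13 mm farther back than shut.
Start: joints at [-1.234, 0.241, 0.005, 1.335, 0, 1.571], TCP at [0.165, -0.472, 0.213] pointing down, gripper open.
Joint ranges: [-2.72, 2.72], [-1.05, 1.87], [-1.09, 1.28], [-1.99, 2.15], [-1.42, 1.44], [-3.14, 3.14]. Speed limits (rad/s): [2.79, 2.79, 3.14, 3.14, 3.14, 3.14].

### API

Orientations are given as a unit quaternion [x, y, z, w].
In Python, from workcell import * gives the robot as it stands.
- The arm moves only by the tool move_arm, never from a script. Its argument "moves" is a list that holds one entry, the list of rows, each a list of 7 numbers: the shift along the world's x, y, z in units of 500 mm (1.0 is 500 mm), then the turn, a rotation vector about the world's x, y, z in units of 30 degrees (1.0 is 30 degrees), then the closure, from -1 (fully open) to 1 (shut), so that 0 is half open. A call has 1 to 8 rows; each row shifts and turns the pose as measured when the row begins; what a row does not reach is not made up. A row lasts 1/12 s, in which the tool goes at most 41.7 mm and 7.16 degrees, less where a joint would pass 70% of its speed; a pose out of reach is approached as far as the arm can. A call with a number of a shift or a turn outside -1 to 1 is refused whole. A call with a gripper value outside its range is refused whole. The fingers move at their own pace and stop on an object; the grip force is fixed at half the most. Time passes only in rows, so rows that do not move let the fingers close. It gives the time, the measured TCP pose, the force and the opening at its end, in the units of the state.
- get_obs(): the state, without advancing time (a new reading comes with each control period).
- camera(name): name is "scene" or "side" or "wrist"; returns a dict with "pixels" (400x640x3 uint8, red, green, blue), "range_z" (400x640 float32, m along the optical axis (not along the pixel's ray), 0 where there is no reading), "fx", "fy", "cx", "cy" (pixels), "extrinsics" (4x4, takes a point from camera to world coordinates). Camera axes: x right, y down, z forward; pixel columns grow to the right and rows downward; lengths in m; the calibration is good to about 2 mm. A picture is of the moment at which its call begins.
- job_done(): hands the job in, once; it reports no verdict.
The state is a dict: "clock": time; "joint_pos": joint angles; "joint_vel": joint speeds; "tau": joint torques, N m; "eef_pos": TCP position; "tool_rot": TCP orientation; "ft_force": force on the tool from outside, world axes, zero at the start; "ft_torque": the same for the moment, N m; "grip_width": finger opening in m.
Only numpy, scipy, OpenCV 4.12 (cv2) and the standard library are available. Lean on these libraries where they do the work, as an engineer would, in place of code of your own. Each camera call takes 0.05 s, during which the arm holds its last target.

## Working session

There is one attempt and no reset: what is moved stays moved. The work goes in short steps, Python scripts to look and compute and a tool call to move; the robot and the scene stay as the last step left them, time stands still between calls to the robot, and variables do not carry over. Pictures are saved under pics/ and viewed, and the job is handed in when it is done.

Besides the shell and the picture viewer there is one more tool, called after "Call:" as a command line: name --argument value ..., lists and objects as JSON in quotes. move_arm: Moves the arm, as the interface text tells. Shifts and turns lie within -1 to 1; 1 stands for 500 mm of shift or 30 degrees of turn. Its arguments: {"type":"object","properties":{"moves":{"type":"array","items":{"type":"array","items":{"type":"array","items":{"type":"number"}}}}},"required":["moves"]}

```bash
mkdir -p pics; ls
python3 - <<'E'
from workcell import *
import cv2, numpy as np
o=get_obs();print({k:np.round(v,3) for k,v in o.items()})
for n in ["scene","side","wrist"]:
    c=camera(n);cv2.imwrite(f"pics/{n}0.png",c["pixels"][:,:,::-1]);np.savez(f"{n}0.npz",**c)
    print(n,c["fx"],c["fy"],c["cx"],c["cy"],np.round(c["extrinsics"],3).tolist())
E
```

```text
pics
{'clock': np.float64(0.0), 'joint_pos': array([-1.234,  0.241,  0.004,  1.335,  0.   ,  1.571]), 'joint_vel': array([-0.001, -0.   ,  0.003,  0.001, -0.001,  0.001]), 'tau': array([ 0.0000e+00, -3.7232e+01,  2.5241e+01,  1.7000e-02, -0.0000e+00,
        0.0000e+00]), 'eef_pos': array([ 0.165, -0.471,  0.212]), 'tool_rot': array([ 0.986,  0.168, -0.   , -0.001]), 'ft_force': array([ 0.255, -0.286, -0.225]), 'ft_torque': array([ 0.014, -0.055,  0.02 ]), 'grip_width': np.float64(0.086)}
scene 501.49631161213586 501.49631161213586 319.9915898291923 207.61495902828784 [[-0.767, 0.362, -0.53, 1.094], [0.641, 0.42, -0.642, 0.681], [-0.01, -0.832, -0.554, 0.677], [0.0, 0.0, 0.0, 1.0]]
side 368.505439515004 368.505439515004 325.0667234910576 202.5184284936836 [[0.946, -0.182, 0.268, 0.294], [-0.324, -0.511, 0.796, -0.696], [-0.008, -0.84, -0.542, 0.529], [0.0, 0.0, 0.0, 1.0]]
wrist 286.45285930151596 286.45285930151596 317.229673832512 200.36416516007003 [[0.331, -0.905, -0.268, 0.235], [-0.944, -0.317, -0.092, -0.448], [-0.001, 0.283, -0.959, 0.373], [0.0, 0.0, 0.0, 1.0]]
```

View pics/scene0.png

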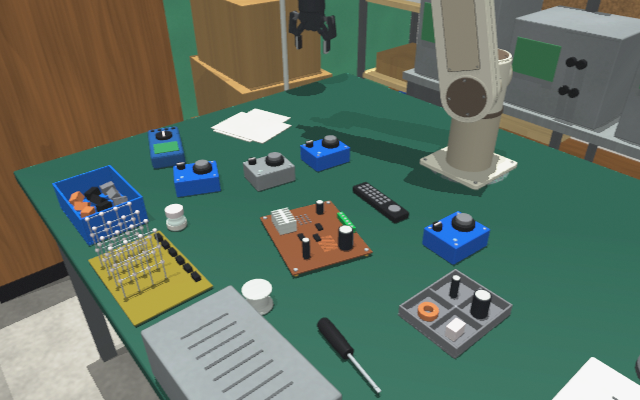

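View pics/side0.png

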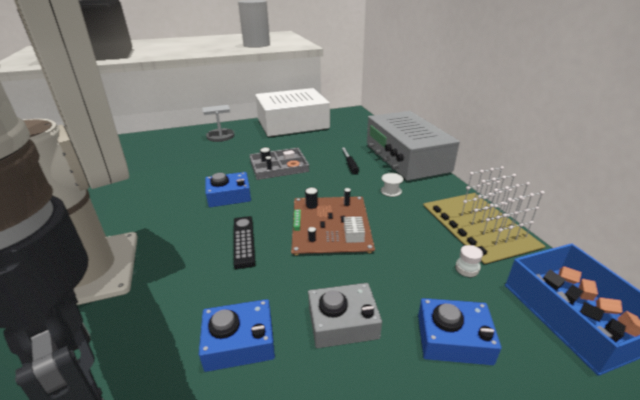

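View pics/wrist0.png

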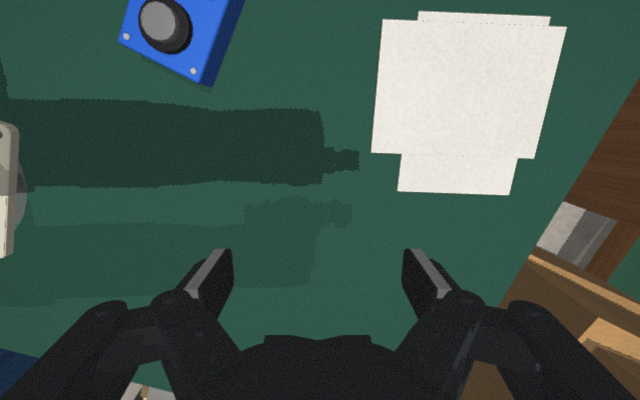

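The scene view shows one grey control box at (269,168) with its button at (275,159). The three blue boxes are decoys. On the board there is a wide can at (345,238) and slim cans at (306,248) and (320,207). In the tray there is a wide can at (481,303) and a slim can at (455,286). Next I'll enlarge these and measure them.

```bash
cat > h.py <<'E'
import numpy as np, cv2
def load(n):
    return dict(np.load(n+".npz"))
def ray(c,u,v):
    E=c["extrinsics"];d=np.array([(u-c["cx"])/c["fx"],(v-c["cy"])/c["fy"],1.]);return E[:3,3],E[:3,:3]@d
def onplane(c,u,v,z):
    o,d=ray(c,u,v);return o+d*(z-o[2])/d[2]
def cloud(c):
    v,u=np.mgrid[:400,:640];z=c["range_z"];P=np.stack([(u-c["cx"])/c["fx"]*z,(v-c["cy"])/c["fy"]*z,z],-1)
    W=P@c["extrinsics"][:3,:3].T+c["extrinsics"][:3,3];W[z==0]=np.nan;return W
E
python3 - <<'E'
from h import *
crops=[("scene0",245,145,60,45),("scene0",260,195,120,80),("scene0",400,265,120,90),("side0",300,280,90,65),("side0",285,180,100,80),("side0",245,140,70,45)]
tiles=[]
for n,x,y,w,h in crops:
    im=load(n)["pixels"][y:y+h,x:x+w,::-1];s=min(266/w,290/h);im=cv2.resize(np.ascontiguousarray(im),None,fx=s,fy=s,interpolation=cv2.INTER_CUBIC)
    t=np.zeros((290,266,3),np.uint8);t[:im.shape[0],:im.shape[1]]=im[:290,:266];tiles.append(t);print(n,x,y,s)
cv2.imwrite("pics/crops.png",np.vstack([np.hstack(tiles[:3]),np.hstack(tiles[3:])]))
for n,pts in [("scene0",[(275,158),(345,231),(482,296)]),("side0",[(333,299),(311,191),(265,150)])]:
    c=load(n);W=cloud(c)
    for u,v in pts: print(n,u,v,np.round(W[v-1:v+2,u-1:u+2].reshape(-1,3).mean(0),4))
E
```

```text
scene0 245 145 4.433333333333334
scene0 260 195 2.216666666666667
scene0 400 265 2.216666666666667
side0 300 280 2.9555555555555557
side0 285 180 2.66
side0 245 140 3.8
scene0 275 158 [ 0.4491 -0.282   0.0656]
scene0 345 231 [0.5205 0.0659 0.0593]
scene0 482 296 [0.4597 0.3597 0.0511]
side0 333 299 [ 0.4404 -0.299   0.0671]
side0 311 191 [0.512  0.0581 0.0574]
side0 265 150 [0.4538 0.3532 0.0498]
```

View pics/crops.png

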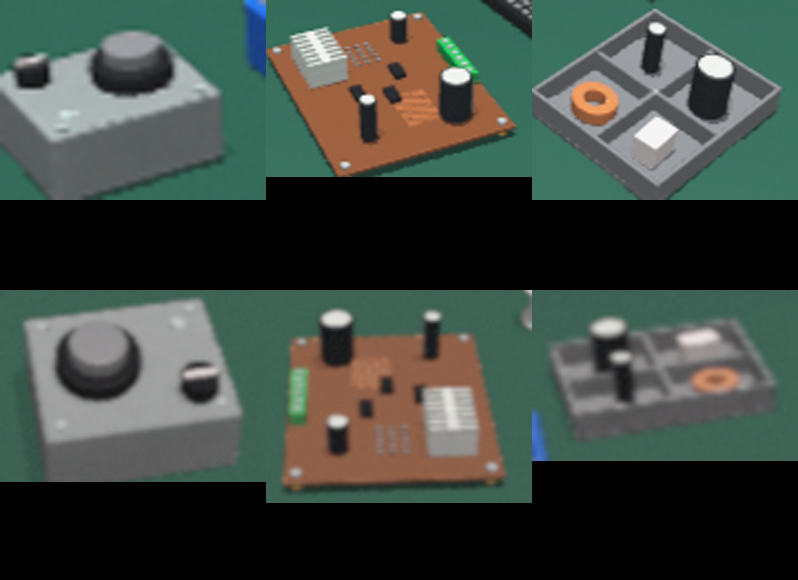

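The enlarged crops confirm the identification. The grey box has the big round button and a small black knob. The wide silver-topped can on the board stands by the green strip (scene 345,231), and the wide can in the tray is at (482,296). Now the exact centres.

Run:
```python
from h import *
for n,cans,btn in [("scene0",[(345,231,.057),(482,296,.049)],(275,158)),("side0",[(311,191,.057),(265,150,.049)],(333,299))]:
    c=load(n);W=cloud(c);g=cv2.cvtColor(c["pixels"],cv2.COLOR_RGB2GRAY)
    for u,v,z in cans:
        m=(g>130).astype(np.uint8);w=np.zeros_like(m);w[v-14:v+15,u-14:u+15]=1
        k,l,st,ce=cv2.connectedComponentsWithStats(m*w,connectivity=4)
        i=l[v,u];p=onplane(c,*ce[i],z)
        a=st[i]
        L=onplane(c,a[0]-.5,ce[i][1],z);R=onplane(c,a[0]+a[2]-.5,ce[i][1],z)
        print(n,'can',ce[i].round(1),a,'xy',p.round(4),'width',np.linalg.norm(L-R).round(4),'depthz',np.nanmedian(W[l==i][:,2]).round(4))
    u,v=btn
    print(g[v-14:v+14,u-22:u+23:1][::2,::2])
    d=np.abs(W-W[v,u]);reg=(np.linalg.norm((W-W[v,u])[:,:,:2],axis=2)<.035)
    zz=W[reg][:,2];print(np.histogram(zz,bins=np.arange(.04,.076,.002)))
    print(np.round(W[v-14:v+14:2,u-22:u+23:3,2]*1000))
```

```text
scene0 can [346.3 225.7] [339 217  17  16 141] xy [0.5035 0.0512 0.057 ] width 0.0359 depthz 0.0581
scene0 can [482.5 294.5] [475 290  16  10 126] xy [0.4536 0.3569 0.049 ] width 0.0284 depthz 0.0506
[[ 90  88  89  90  89  89  89  88  90  89  89  90  89  89  89  89  89  89
   90  89  89  89  88]
 [ 90  89  88  89  89  89  89  89  90  90  89  89  89  90  89  89  89  89
   89  90  89  89  89]
 [ 89  89  89  89  89  90  90  89  89  88  88  89  89  89  89  89  89  90
   89  89  90  89  90]
 [ 89  89  89  90  89  90  89  88  88  90  89  90  89  89  89  88  89  89
   89  89  89  89  89]
 [ 89  89  90  90  89  89  88  89  90 118 148 157 135  97  89  89  88  90
   89  89  89  90  89]
 [ 89  88  90  89  89  89  88  97 156 158 158 158 159 157 128  88  89  90
   89  90  89  89  90]
 [ 90  89  89  90  89  99 146  63 150 159 159 158 159 116  56 117  89  89
   89  89  90  89  89]
 [186  87 129 168 171 173 112  49  90  99 103 100  90  78  49  84 162  91
   88  89  90  89  89]
 [ 48  38 175 175 176 175  82  45  55  76  89  87  64  51  43  40 180 177
   98  89  89  89  90]
 [ 28  27 165 176 177 177 1
[... 3545 characters left out ...]
. 46.]
 [45. 45. 43. 45. 44. 44. 65. 66. 66. 67. 45. 45. 45. 45. 45.]
 [44. 45. 45. 45. 45. 67. 68. 68. 68. 67. 67. 43. 45. 45. 44.]
 [46. 46. 46. 45. 58. 67. 66. 67. 67. 67. 67. 57. 44. 45. 45.]
 [44. 46. 46. 56. 56. 67. 69. 69. 67. 66. 68. 57. 46. 46. 46.]
 [46. 46. 45. 57. 57. 67. 67. 67. 67. 67. 66. 57. 56. 43. 46.]
 [45. 45. 45. 57. 57. 65. 67. 66. 68. 68. 65. 56. 56. 48. 45.]
 [43. 44. 45. 58. 57. 64. 65. 67. 68. 67. 65. 57. 56. 46. 47.]
 [44. 44. 45. 56. 56. 62. 65. 65. 65. 63. 61. 56. 56. 43. 44.]
 [42. 44. 45. 55. 56. 57. 60. 62. 61. 59. 58. 57. 54. 46. 44.]
 [38. 46. 45. 51. 57. 56. 56. 58. 58. 57. 57. 56. nan 45. 44.]
 [29. 44. 44. 45. 55. 56. 57. 56. 57. 56. 56. 52. 45. 44. 45.]]
```

Run:
```python
from h import *
for n,cans in [("scene0",[(345,231,.057,'worn',0),(482,296,.049,'spare',0),(274,157,.067,'btn',1)]),("side0",[(311,191,.057,'worn',0),(265,150,.049,'spare',0),(333,299,.067,'btn',1)])]:
    c=load(n);g=cv2.cvtColor(c["pixels"],cv2.COLOR_RGB2GRAY);W=cloud(c);hsv=cv2.cvtColor(c["pixels"],cv2.COLOR_RGB2HSV)
    for u,v,z,nm,b in cans:
      for th in ((130,) if b else (130,160)):
        m=((g>th)&(hsv[...,1]<60)).astype(np.uint8)
        if b: m=m*(W[...,2]>.063).astype(np.uint8)
        w=np.zeros_like(m);r=20 if b else 12;w[v-r:v+r+1,u-r:u+r+1]=1
        k,l,st,ce=cv2.connectedComponentsWithStats(m*w,connectivity=4);i=l[v,u]
        if i==0: print(nm,'none');continue
        ys,xs=np.nonzero(l==i);P=np.array([onplane(c,x,y,z) for x,y in zip(xs,ys)])[:,:2]
        (cx,cy),rad=cv2.minEnclosingCircle(P.astype(np.float32)*1000)
        print(n,nm,th,ce[i].round(1),st[i],'mean',P.mean(0).round(4),'circ',round(cx,1),round(cy,1),'r',round(rad,1),'area-d',None)
```

```text
scene0 worn 130 [345.4 228.5] [339 225  14   8  83] mean [0.5117 0.0575] circ 510.0 57.5 r 15.1 area-d None
scene0 worn 160 [345.4 228.8] [340 225  12   8  72] mean [0.5125 0.0584] circ 512.0 57.7 r 13.1 area-d None
scene0 spare 130 [482.5 294.5] [475 290  16  10 126] mean [0.4536 0.3569] circ 453.5 356.6 r 13.6 area-d None
scene0 spare 160 [482.4 294.4] [475 290  16  10 120] mean [0.4536 0.3567] circ 453.4 356.6 r 13.1 area-d None
scene0 btn 130 [273.5 154.5] [268 152  12   6  57] mean [ 0.4422 -0.298 ] circ 442.0 -298.3 r 16.1 area-d None
side0 worn 130 [310.9 190.2] [306 187  11   7  61] mean [0.5131 0.0628] circ 512.9 63.3 r 15.3 area-d None
side0 worn 160 [310.9 190.1] [306 188  11   5  46] mean [0.5133 0.0631] circ 513.5 62.8 r 13.2 area-d None
side0 spare 130 [264.8 149.2] [261 147   9   5  33] mean [0.4545 0.3609] circ 456.0 361.7 r 16.4 area-d None
side0 spare 160 [264.6 149.3] [261 148   8   4  27] mean [0.4539 0.3601] circ 453.5 360.1 r 13.7 area-d None
side0 btn 130 [332.8 297.4] [324 290  18  15 206] mean [ 0.4413 -0.2954] circ 442.0 -295.3 r 16.1 area-d None
```

Call:
move_arm --moves '[[[0.0675,0.043,0,0,0,0,1],[0.0675,0.043,0,0,0,0,1],[0.0675,0.043,0,0,0,0,1],[0.0675,0.043,0,0,0,0,1],[0.0675,0.043,0,0,0,0,1],[0.0675,0.043,0,0,0,0,1]]]'

```text
clock: 0.65
eef_pos: [0.3661, -0.3413, 0.2095]
tool_rot: [0.988, 0.157, -0.002, -0.001]
ft_force: [0.4, -0.3, 0.2]
grip_width: 0.0123
```

Call:
move_arm --moves '[[[0.05,0.03,0,0,0,0,1],[0.05,0.03,0,0,0,0,1],[0.03,0.018,0,0,0,0,1],[0,0,0,0,0,0,1],[0,0,0,0,0,0,1]]]'

```text
clock: 1.07
eef_pos: [0.4398, -0.2932, 0.2073]
tool_rot: [0.986, 0.164, -0.002, -0.003]
ft_force: [0.3, -0.6, -0.6]
grip_width: 0.0002
```

Run:
```python
from workcell import *
import cv2, numpy as np
o=get_obs();print({k:np.round(v,4) for k,v in o.items() if k in('joint_pos','eef_pos','tool_rot','grip_width','ft_force')})
c=camera("wrist");cv2.imwrite("pics/wrist1.png",c["pixels"][:,:,::-1]);np.savez("wrist1.npz",**c)
```

```text
{'joint_pos': array([-5.8880e-01,  3.0630e-01,  7.9800e-02,  1.3523e+00,  1.2000e-03,
        2.2238e+00]), 'eef_pos': array([ 0.4398, -0.2932,  0.2073]), 'tool_rot': array([ 0.9865,  0.1638, -0.0025, -0.0031]), 'ft_force': array([ 0.3294, -0.6097, -0.5653]), 'grip_width': np.float64(0.0002)}
```

View pics/wrist1.png

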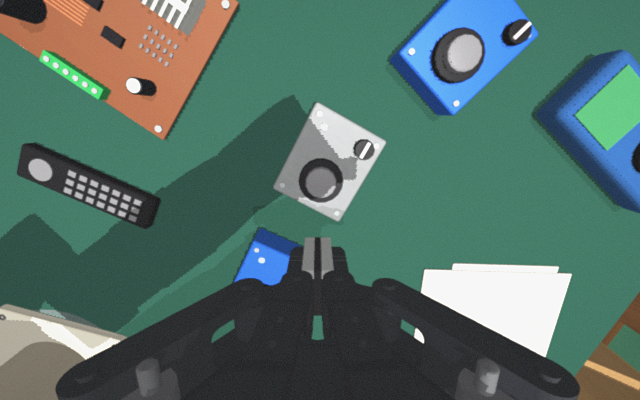

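Run:
```python
from h import *
c=load("wrist1");W=cloud(c);m=((W[...,2]>.064)&(W[...,2]<.072)).astype(np.uint8);m[:, :290]=0;m[:,360:]=0;m[:150]=0;m[215:]=0
k,l,st,ce=cv2.connectedComponentsWithStats(m);i=1+np.argmax(st[1:,4]);print(st[i],ce[i],onplane(c,*ce[i],.067),np.nanmedian(W[l==i],0))
g=cv2.cvtColor(c["pixels"],cv2.COLOR_RGB2GRAY);cv2.imwrite("pics/wb.png",cv2.resize(c["pixels"][140:225,270:390,::-1].copy(),None,fx=6,fy=6,interpolation=cv2.INTER_CUBIC))
```

```text
[306 168  31  31 723] [320.82849239 182.90594744] [ 0.44421351 -0.29542751  0.067     ] [ 0.44426311 -0.29539166  0.06709818]
```

View pics/wb.png

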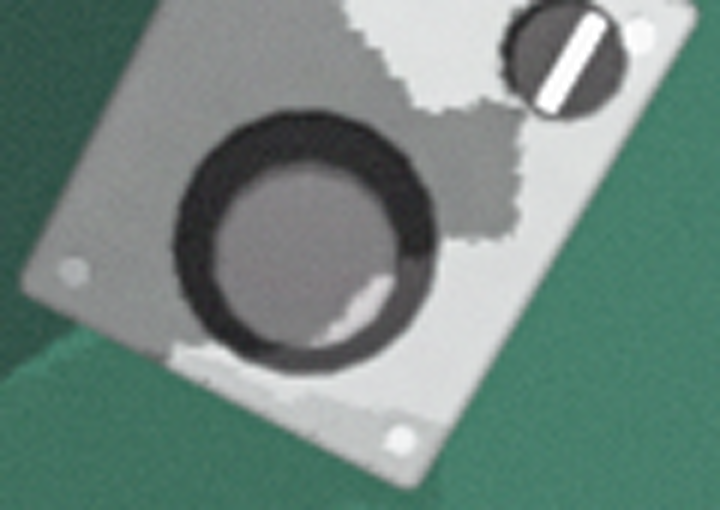

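Call:
move_arm --moves '[[[0.003,-0.003,-0.06,0,0,0,1],[0.002,-0.003,-0.06,0,0,0,1],[0,0,-0.06,0,0,0,1],[0,0,-0.04,0,0,0,1],[0,0,0,0,0,0,1]]]'

```text
clock: 1.53
eef_pos: [0.4382, -0.3013, 0.0963]
tool_rot: [0.987, 0.16, -0.001, -0.0]
ft_force: [-1.3, -0.4, -0.3]
grip_width: -0.0001
```

Call:
move_arm --moves '[[[0.009,0.01,-0.01,0,0,0,1],[0,0,0,0,0,0,1],[0,0,0,0,0,0,1]]]'

```text
clock: 1.78
eef_pos: [0.4408, -0.2979, 0.0921]
tool_rot: [0.988, 0.157, -0.001, -0.001]
ft_force: [-0.5, -0.6, 0.8]
grip_width: 0.0003
```

Call:
move_arm --moves '[[[0.002,0.002,-0.02,0,0,0,1],[0.001,0.001,-0.008,0,0,0,1],[0,0,-0.006,0,0,0,1],[0,0,0,0,0,0,1]]]'

```text
clock: 2.12
eef_pos: [0.4451, -0.2983, 0.078]
tool_rot: [0.988, 0.157, 0.002, 0.002]
ft_force: [-0.4, 0.6, -0.4]
grip_width: 0.0001
```

Call:
move_arm --moves '[[[-0.002,0.002,-0.006,0,0,0,1],[0,0,-0.004,0,0,0,1],[0,0,0,0,0,0,1]]]'

```text
clock: 2.37
eef_pos: [0.4446, -0.2973, 0.0731]
tool_rot: [0.988, 0.157, 0.002, 0.003]
ft_force: [-0.2, -0.3, -0.1]
grip_width: 0.0
```

Call:
move_arm --moves '[[[0,0,-0.006,0,0,0,1],[0,0,-0.004,0,0,0,1],[0,0,0,0,0,0,1]]]'

```text
clock: 2.62
eef_pos: [0.4447, -0.2974, 0.0677]
tool_rot: [0.988, 0.157, 0.003, 0.003]
ft_force: [-0.2, -0.2, -0.5]
grip_width: 0.0004
```

Run:
```python
from workcell import *
import cv2, numpy as np
o=get_obs();print({k:np.round(v,4) for k,v in o.items() if k in('joint_pos','eef_pos','tool_rot','grip_width','ft_force')})
c=camera("side");np.savez("side2.npz",**c)
d=camera("scene");np.savez("scene2.npz",**d)
a=cv2.resize(c["pixels"][240:360,270:410,::-1].copy(),(400,343),interpolation=cv2.INTER_CUBIC)
b=cv2.resize(d["pixels"][100:200,215:332,::-1].copy(),(400,343),interpolation=cv2.INTER_CUBIC)
cv2.imwrite("pics/p2.png",np.hstack([a,b]))
```

```text
{'joint_pos': array([-5.8880e-01,  4.0910e-01, -1.5310e-01,  1.0008e+00, -9.0000e-04,
        2.2371e+00]), 'eef_pos': array([ 0.4447, -0.2974,  0.0677]), 'tool_rot': array([0.9876, 0.1572, 0.0025, 0.003 ]), 'ft_force': array([-0.1819, -0.21  , -0.5045]), 'grip_width': np.float64(0.0004)}
```

View pics/p2.png

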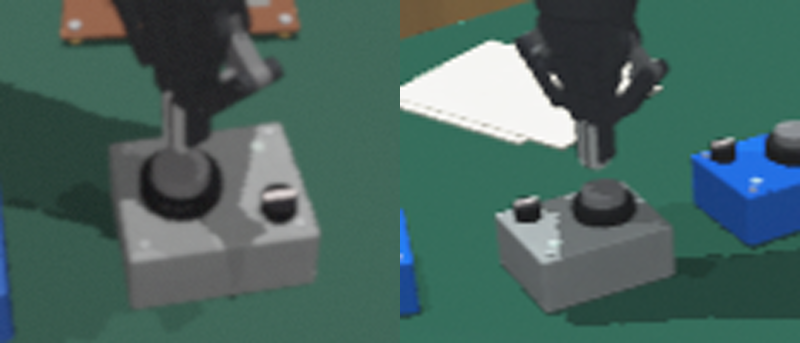

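Run:
```python
from h import *
for n,(x0,x1,y0,y1) in [("scene2",(255,290,130,165)),("side2",(320,350,265,310))]:
    c=load(n);W=cloud(c);g=cv2.cvtColor(c["pixels"],cv2.COLOR_RGB2GRAY)
    print(n);print(np.round(W[y0:y1:2,x0:x1:2,2]*1000))
    print(g[y0:y1:2,x0:x1:2])
c=load("scene2");W=cloud(c)
print(np.round(W[142:152,268:278]*1000)[::1,::2].tolist())
```

```text
scene2
[[  5.   6. 135. 137. 136. 142. 141. 147. 145. 145. 144. 149. 150. 150.
  142.   2.   4.   1.]
 [  6.   5.   7.   7.   4. 136. 136. 138. 140. 138. 143. 143. 146. 138.
    2.   1.   4.   2.]
 [  7.   5.   5.   3.   8. 130. 132. 132. 134. 134. 138. 139. 137.  -1.
    3.   2.   4.   2.]
 [  7.   6.   5.   4.   7. 122. 125. 125. 129. 128. 124.   1.  -2.   0.
   -0.   1.   1.   4.]
 [  7.   5.   7.   5.   7.   7. 118. 121. 120. 122. 119.   2.   1.  -0.
    4.   1.  -0.   0.]
 [  5.   2.   7.   5.   5.   6. 113. 117. 117. 114. 113.   2.   1.  -0.
    3.   3.  -1.   3.]
 [  2.   2.   4.   8.   4.   4. 107. 108. 109. 109. 108. 104.   4.   3.
    3.   2.   3.   1.]
 [ -0.   1.   3.   4.   1.   3. 101. 103. 103. 104. 102.  99.  -1.   3.
    5.   0.   3.   1.]
 [  1.   3.   2.   4.   3.   3.  94.  97. 100.  96.  95.   4.   1.   3.
    4.   2.  -1.   6.]
 [  4.   2.   1.  -0.   2.   6.   0.  92.  95.  90.   2.   0.   3.   1.
    1.   3.   2.  -1.]
 [  1.   3.   3.   4.   2.   2.   0.   3.   0.   3.   4.   0.   3.   4.
    1.   1.   3.  -0.]
 [  4.   3.   0.   2.   1.   4.   2.   2.  68.  
[... 5738 characters left out ...]
287.0, 98.0]], [[457.0, -298.0, 97.0], [456.0, -291.0, 99.0], [451.0, -290.0, 98.0], [449.0, -283.0, 100.0], [336.0, -442.0, 2.0]], [[457.0, -298.0, 94.0], [454.0, -294.0, 94.0], [452.0, -288.0, 96.0], [442.0, -293.0, 91.0], [339.0, -438.0, 2.0]], [[456.0, -301.0, 89.0], [456.0, -292.0, 93.0], [450.0, -291.0, 91.0], [350.0, -432.0, 4.0], [344.0, -431.0, 3.0]], [[364.0, -443.0, 1.0], [362.0, -436.0, 3.0], [450.0, -292.0, 88.0], [352.0, -430.0, 2.0], [348.0, -425.0, 3.0]], [[366.0, -440.0, -0.0], [362.0, -436.0, 0.0], [361.0, -426.0, 4.0], [355.0, -424.0, 2.0], [354.0, -416.0, 5.0]], [[373.0, -430.0, 2.0], [367.0, -429.0, 1.0], [362.0, -426.0, 0.0], [359.0, -419.0, 2.0], [354.0, -417.0, 1.0]]]
```

The cameras put the shut fingertips at z≈0.088, while the state implies 0.057, and no contact force has shown. I need to know which is right before pressing further.

Run:
```python
from workcell import *
from h import *
for i in range(2):
    o=get_obs();print({k:np.round(v,4) for k,v in o.items() if k in('clock','joint_pos','joint_vel','eef_pos','tool_rot','grip_width','ft_force')})
    c=camera("wrist")
np.savez("wrist2.npz",**c);cv2.imwrite("pics/wrist2.png",c["pixels"][:,:,::-1])
from scipy.spatial.transform import Rotation as R
def rel(e,p,q):
    T=np.eye(4);T[:3,:3]=R.from_quat(q).as_matrix();T[:3,3]=p;return np.linalg.inv(T)@e
print(np.round(rel(c["extrinsics"],o["eef_pos"],o["tool_rot"]),3))
w1=load("wrist1");print(np.round(rel(w1["extrinsics"],[.4398,-.2932,.2073],[.9865,.1638,-.0025,-.0031]),3))
w0=load("wrist0");print(np.round(rel(w0["extrinsics"],[.165,-.471,.212],[.986,.168,0,-.001]),3))
print(c["extrinsics"].round(3),w1["extrinsics"].round(3))
for w in (w1,dict(c)):
    W=cloud(w);h=W[...,2];print(np.histogram(h[np.isfinite(h)],bins=np.arange(-.05,.12,.005)))
```

```text
{'clock': np.float64(2.7167), 'joint_pos': array([-5.8880e-01,  4.0880e-01, -1.5270e-01,  1.0012e+00, -9.0000e-04,
        2.2371e+00]), 'joint_vel': array([ 0.0005, -0.0028,  0.0042,  0.0007, -0.0002, -0.0006]), 'eef_pos': array([ 0.4448, -0.2974,  0.068 ]), 'tool_rot': array([0.9876, 0.1572, 0.0027, 0.0031]), 'ft_force': array([-0.779 , -0.5343,  0.1553]), 'grip_width': np.float64(0.0002)}
{'clock': np.float64(2.7667), 'joint_pos': array([-5.8880e-01,  4.0870e-01, -1.5250e-01,  1.0012e+00, -9.0000e-04,
        2.2371e+00]), 'joint_vel': array([ 0.0013, -0.0022,  0.004 ,  0.0013, -0.0007,  0.0015]), 'eef_pos': array([ 0.4449, -0.2975,  0.0681]), 'tool_rot': array([0.9876, 0.1572, 0.0027, 0.0032]), 'ft_force': array([ 0.3243, -0.277 , -0.1409]), 'grip_width': np.float64(-0.0)}
[[ 0.    -0.959 -0.283  0.074]
 [ 1.    -0.     0.     0.   ]
 [-0.    -0.283  0.959 -0.162]
 [ 0.     0.     0.     1.   ]]
[[ 0.    -0.959 -0.283  0.073]
 [ 1.    -0.     0.     0.   ]
 [-0.    -0.283  0.959 -0.162]
 [ 0.     0.     0.     1.   ]]
[[-0.001 -0.959 -0.284  0.073]
 [ 1.    -0.001  0.     0.001]

[... 1422 characters left out ...]
    0,
           0,    85,   211,   256,   271,   309]), array([-5.00000000e-02, -4.50000000e-02, -4.00000000e-02, -3.50000000e-02,
       -3.00000000e-02, -2.50000000e-02, -2.00000000e-02, -1.50000000e-02,
       -1.00000000e-02, -5.00000000e-03, -2.77555756e-17,  5.00000000e-03,
        1.00000000e-02,  1.50000000e-02,  2.00000000e-02,  2.50000000e-02,
        3.00000000e-02,  3.50000000e-02,  4.00000000e-02,  4.50000000e-02,
        5.00000000e-02,  5.50000000e-02,  6.00000000e-02,  6.50000000e-02,
        7.00000000e-02,  7.50000000e-02,  8.00000000e-02,  8.50000000e-02,
        9.00000000e-02,  9.50000000e-02,  1.00000000e-01,  1.05000000e-01,
        1.10000000e-01,  1.15000000e-01]))
```

View pics/wrist2.png

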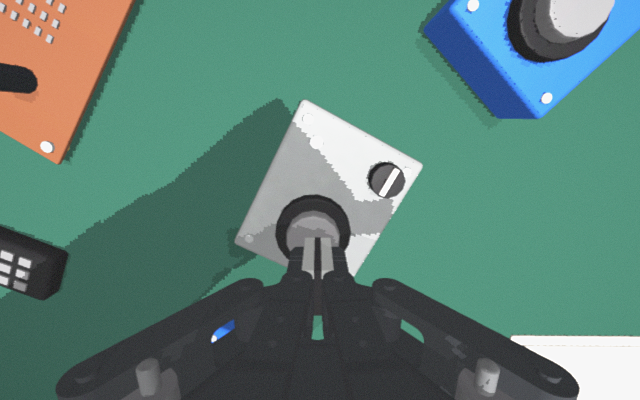

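Run:
```python
from h import *
from scipy.spatial.transform import Rotation as R
c=load("wrist2");W=cloud(c)
Rt=R.from_quat([.9876,.1572,.0027,.0032]).as_matrix();p=np.array([.4449,-.2975,.0681])
T=(W-p)@Rt
for v in (236,239,242,246,250,260,270): print(v,[ (u,*np.round(T[v,u]*1000).tolist()) for u in (300,306,312,317,322,328,334)])
for n,x0,x1,y0,y1 in (("scene2",262,282,135,152),("side2",325,345,270,296)):
    c=load(n);t=((cloud(c)-p)@Rt)[y0:y1,x0:x1].reshape(-1,3)
    t=t[(t[:,2]<-.015)&(t[:,2]>-.08)&(np.abs(t[:,0])<.05)]
    for a,b in ((-.08,-.06),(-.06,-.045),(-.045,-.035),(-.035,-.027),(-.027,-.015)):
        s=t[(t[:,2]>=a)&(t[:,2]<b)]
        if len(s): print(n,a,b,len(s),'x',s[:,0].min().round(3),s[:,0].max().round(3),'y',s[:,1].min().round(3),s[:,1].max().round(3),'zmax',t[:,2].max().round(4))
```

```text
236 [(300, 3.0, -10.0, 1.0), (306, 3.0, -6.0, 1.0), (312, 3.0, -3.0, 1.0), (317, 3.0, 0.0, 1.0), (322, 3.0, 3.0, 1.0), (328, 3.0, 7.0, -0.0), (334, 3.0, 11.0, 1.0)]
239 [(300, 1.0, -10.0, 1.0), (306, 12.0, -5.0, -25.0), (312, 13.0, -2.0, -26.0), (317, 12.0, 0.0, -25.0), (322, 12.0, 3.0, -25.0), (328, 13.0, 6.0, -26.0), (334, 1.0, 11.0, 1.0)]
242 [(300, -1.0, -10.0, 1.0), (306, 12.0, -5.0, -29.0), (312, 12.0, -2.0, -29.0), (317, 13.0, 0.0, -30.0), (322, 12.0, 3.0, -29.0), (328, 12.0, 6.0, -29.0), (334, -1.0, 11.0, 0.0)]
246 [(300, -3.0, -10.0, -0.0), (306, 12.0, -5.0, -33.0), (312, 12.0, -2.0, -33.0), (317, 12.0, 0.0, -33.0), (322, 12.0, 3.0, -33.0), (328, 13.0, 6.0, -34.0), (334, -4.0, 11.0, 1.0)]
250 [(300, 8.0, -8.0, -29.0), (306, 13.0, -5.0, -39.0), (312, 12.0, -2.0, -38.0), (317, 13.0, 0.0, -38.0), (322, 13.0, 3.0, -38.0), (328, 12.0, 6.0, -38.0), (334, 9.0, 9.0, -30.0)]
260 [(300, 8.0, -8.0, -40.0), (306, 12.0, -5.0, -48.0), (312, 12.0, -2.0, -48.0), (317, 13.0, 0.0, -48.0), (322, 12.0, 3.0, -48.0), (328, 13.0, 5.0, -49.0), (334, 8.0, 8.0, -39.0)]
270 [(300, 14.0, -7.0, -59.0), (306, 13.0, -4.0, -57.0), (312, 12.0, -2.0, -55.0), (317, 12.0, 0.0, -56.0), (322, 12.0, 2.0, -56.0), (328, 12.0, 5.0, -56.0), (334, 13.0, 7.0, -58.0)]
scene2 -0.08 -0.06 11 x 0.007 0.014 y -0.028 -0.006 zmax -0.0199
scene2 -0.06 -0.045 59 x -0.004 0.015 y -0.014 0.016 zmax -0.0199
scene2 -0.045 -0.035 34 x -0.006 0.016 y -0.013 0.016 zmax -0.0199
scene2 -0.035 -0.027 34 x -0.007 0.014 y -0.013 0.014 zmax -0.0199
scene2 -0.027 -0.015 14 x -0.005 0.013 y -0.006 0.011 zmax -0.0199
side2 -0.08 -0.06 126 x -0.014 0.001 y -0.006 0.035 zmax -0.0187
side2 -0.06 -0.045 72 x -0.012 -0.002 y -0.013 0.014 zmax -0.0187
side2 -0.045 -0.035 75 x -0.011 0.007 y -0.014 0.014 zmax -0.0187
side2 -0.035 -0.027 54 x -0.012 0.006 y -0.014 0.013 zmax -0.0187
side2 -0.027 -0.015 26 x -0.011 0.007 y -0.006 0.012 zmax -0.0187
```

All three cameras agree: the shut fingertips are centred on the tool axis but lie about 21 mm behind the reported TCP, not 11 mm ahead of it. I'll go by the cameras and contact force, so contact should come at a reported z of about 0.046. I'll go down gently.

Call:
move_arm --moves '[[[-0.004,0.002,-0.014,0,0,0,1],[0,0,-0.014,0,0,0,1],[0,0,-0.004,0,0,0,1],[0,0,0,0,0,0,1]]]'

```text
clock: 3.15
eef_pos: [0.4429, -0.2966, 0.0509]
tool_rot: [0.988, 0.157, 0.003, 0.004]
ft_force: [-0.4, -0.6, -0.2]
grip_width: -0.0
```

Call:
move_arm --moves '[[[0,0,-0.008,0,0,0,1],[0,0,0,0,0,0,1]]]'

```text
clock: 3.32
eef_pos: [0.4431, -0.2967, 0.0464]
tool_rot: [0.988, 0.157, 0.003, 0.004]
ft_force: [-1.6, 1.3, 2.7]
grip_width: 0.0001
```

Call:
move_arm --moves '[[[0,0,-0.006,0,0,0,1],[0,0,0,0,0,0,1]]]'

```text
clock: 3.48
eef_pos: [0.4433, -0.2968, 0.0438]
tool_rot: [0.988, 0.157, 0.003, 0.004]
ft_force: [-0.2, 1.0, 3.2]
grip_width: 0.0002
```

Call:
move_arm --moves '[[[0,0,-0.006,0,0,0,1],[0,0,0,0,0,0,1]]]'

```text
clock: 3.65
eef_pos: [0.4435, -0.297, 0.0427]
tool_rot: [0.988, 0.157, 0.004, 0.004]
ft_force: [-2.6, 1.6, 4.6]
grip_width: -0.0003
```

Call:
move_arm --moves '[[[0,0,-0.005,0,0,0,1],[0,0,0,0,0,0,1]]]'

```text
clock: 3.82
eef_pos: [0.4436, -0.2971, 0.043]
tool_rot: [0.988, 0.157, 0.004, 0.005]
ft_force: [-1.7, 1.1, 4.6]
grip_width: -0.0005
```

Call:
move_arm --moves '[[[0,0,-0.012,0,0,0,1],[0,0,-0.012,0,0,0,1]]]'

```text
clock: 3.98
eef_pos: [0.4444, -0.2977, 0.0413]
tool_rot: [0.988, 0.157, 0.006, 0.007]
ft_force: [-18.1, 11.8, 56.9]
grip_width: -0.0
```

Hard stop reached at reported z 0.041, so the button is fully down. Now I'll let it up.

Call:
move_arm --moves '[[[0,0,0.02,0,0,0,1],[0,0,0.05,0,0,0,1],[0,0,0.06,0,0,0,1],[0,0,0.06,0,0,0,1],[0,0,0,0,0,0,1]]]'

```text
clock: 4.4
eef_pos: [0.444, -0.2973, 0.1441]
tool_rot: [0.987, 0.157, 0.008, 0.008]
ft_force: [1.0, 0.0, 0.7]
grip_width: 0.0003
```

Run:
```python
from workcell import *
from h import *
c=camera("wrist");np.savez("wrist3.npz",**c);o=get_obs();print(o["eef_pos"],o["ft_force"])
cv2.imwrite("pics/wrist3.png",c["pixels"][:,:,::-1])
W=cloud(c);m=((W[...,2]>.058)&(W[...,2]<.072)).astype(np.uint8);k,l,st,ce=cv2.connectedComponentsWithStats(m)
for i in range(1,k):
    if st[i,4]>200: print(st[i],np.nanmedian(W[l==i],0).round(4))
m=cv2.connectedComponentsWithStats(((W[...,2]>.064)&(W[...,2]<.072)).astype(np.uint8))
for i in range(1,m[0]):
    if m[2][i,4]>200: print(m[2][i],np.nanmedian(W[m[1]==i],0).round(4))
```

```text
[ 0.44299613 -0.29664822  0.14161411] [ 0.72318952 -0.5147885  -0.2702848 ]
[ 460   16   52   54 1904] [ 0.6065 -0.3815  0.0669]
[ 294  183   40   41 1161] [ 0.445  -0.2951  0.067 ]
[ 465   18   46   49 1666] [ 0.6075 -0.3824  0.067 ]
[ 295  185   37   38 1075] [ 0.4445 -0.2953  0.0671]
```

View pics/wrist3.png

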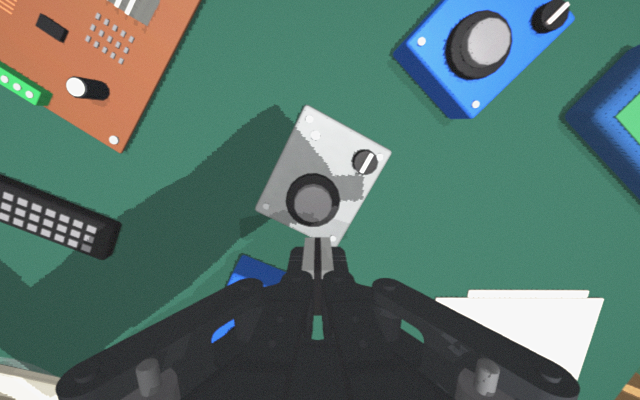

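Call:
move_arm --moves '[[[0.014,0.07,0.005,0,0,0.16,1],[0.014,0.07,0,0,0,0.16,1],[0.014,0.07,0,0,0,0.16,1],[0.014,0.07,0,0,0,0.16,1],[0.014,0.07,0,0,0,0.16,1],[0.014,0.07,0,0,0,0.16,1],[0.014,0.07,0,0,0,0.16,1],[0,0.02,0,0,0,0,1]]]'

```text
clock: 5.12
eef_pos: [0.4883, -0.0353, 0.136]
tool_rot: [0.896, 0.444, 0.006, 0.003]
ft_force: [-0.3, -0.8, -0.7]
grip_width: 0.0002
```

Run:
```python
from workcell import *
from h import *
c=camera("wrist");np.savez("wrist4.npz",**c);o=get_obs();print(o["eef_pos"],o["joint_pos"].round(2))
cv2.imwrite("pics/wrist4.png",c["pixels"][:,:,::-1])
W=cloud(c);g=cv2.cvtColor(c["pixels"],cv2.COLOR_RGB2GRAY)
m=((W[...,2]>.053)&(W[...,2]<.061)&(g>120)).astype(np.uint8);k,l,st,ce=cv2.connectedComponentsWithStats(m)
for i in range(1,k):
    if st[i,4]>80: print(st[i],ce[i].round(1),onplane(c,*ce[i],.057).round(4),np.nanmedian(W[l==i],0).round(4))
```

```text
[ 0.48744935 -0.03514974  0.13565007] [-0.07  0.26 -0.18  1.12  0.    2.15]
[366  36  22  23 348] [377.1  46.6] [0.6014 0.0344 0.057 ] [0.6011 0.0346 0.0575]
[ 248   70   38   38 1085] [266.7  89. ] [0.5153 0.062  0.057 ] [0.5153 0.0619 0.0576]
[  7  89  21  21 204] [16.1 98.2] [0.3545 0.1758 0.057 ] [0.356  0.1741 0.0586]
```

View pics/wrist4.png

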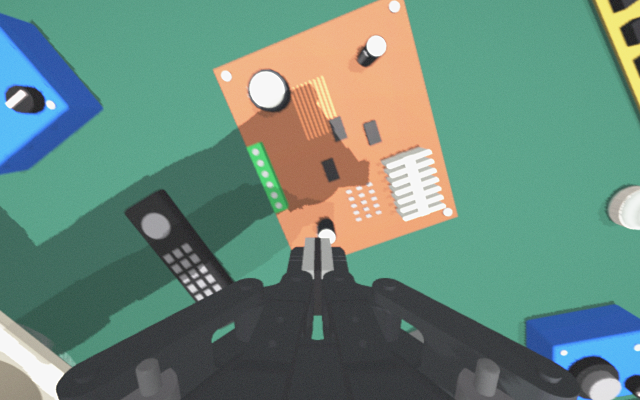

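The wrist view shows the wide silver can at (267,89), giving (0.515, 0.062), which agrees with the other two cameras. The slim can is at (376,46).

Call:
move_arm --moves '[[[0.018,0.064,0,0,0,0,1],[0.018,0.064,0,0,0,0,1],[0.016,0.06,0,0,0,0,1],[0,0.0,-0.02,0,0,0,1],[0,0,-0.02,0,0,0,1],[0,0,0,0,0,0,1]]]'

```text
clock: 5.67
eef_pos: [0.5113, 0.0598, 0.109]
tool_rot: [0.898, 0.44, 0.001, 0.003]
ft_force: [-1.3, -0.7, -0.8]
grip_width: -0.0001
```

Call:
move_arm --moves '[[[0.005,0.003,-0.04,0,0,0,1],[0,0,-0.025,0,0,0,1],[0,0,-0.01,0,0,0,1],[0,0,0,0,0,0,1]]]'

```text
clock: 6.0
eef_pos: [0.5124, 0.0577, 0.0685]
tool_rot: [0.9, 0.437, -0.002, 0.003]
ft_force: [0.7, 0.5, 0.4]
grip_width: -0.0
```

Call:
move_arm --moves '[[[0.003,0.007,-0.005,0,0,0,1],[0,0,0,0,0,0,1],[0,0,0,0,0,0,1]]]'

```text
clock: 6.25
eef_pos: [0.5142, 0.0597, 0.0665]
tool_rot: [0.9, 0.435, -0.002, 0.003]
ft_force: [-0.3, -0.3, -0.1]
grip_width: -0.0001
```

```bash
cat > tip.py <<'E'
from workcell import *
from h import *
from scipy.spatial.transform import Rotation as R
import sys
def check(tag,crops,tgt,dark=60):
    o=get_obs();p=o["eef_pos"];print(tag,'eef',p.round(4),o["tool_rot"].round(3),o["clock"].round(2))
    A=[]
    for n,(x,y) in crops.items():
        c=camera(n);np.savez(tag+n+".npz",**c)
        A.append(cv2.resize(c["pixels"][y-50:y+50,x-50:x+50,::-1].copy(),(400,400),interpolation=cv2.INTER_CUBIC))
        W=cloud(c).reshape(-1,3);near=np.linalg.norm(W[:,:2]-p[:2],axis=1)<.022
        t=W[near&(W[:,2]>tgt+.006)&(W[:,2]<tgt+.075)]
        top=W[near&(np.abs(W[:,2]-tgt)<.004)]
        low=t[t[:,2]<t[:,2].min()+.012]
        print(n,'tip zmin',np.percentile(t[:,2],[0,1,3]).round(4),'low box',low.min(0).round(4),low.max(0).round(4),'top',len(top),(top.min(0)+top.max(0))[:2].round(4)/2 if len(top) else '')
    cv2.imwrite(f"pics/{tag}.png",np.hstack(A))
E
python3 -c "
from tip import *
check('ptA',{'scene':(346,215),'side':(315,185)},.057)"
```

```text
Traceback (most recent call last):
  File "tip.py", line 6, in check
    o=get_obs();p=o["eef_pos"];print(tag,'eef',p.round(4),o["tool_rot"].round(3),o["clock"].round(2))
                                                                                 ^^^^^^^^^^^^^^^^
AttributeError: 'float' object has no attribute 'round'
```

```bash
sed -i 's/o\["clock"\].round(2)/round(float(o["clock"]),2)/' tip.py
python3 -c "
from tip import *
check('ptA',{'scene':(346,215),'side':(315,185)},.057)"
```

```text
ptA eef [0.5142 0.0597 0.0665] [ 0.9    0.435 -0.002  0.003] 6.25
scene tip zmin [0.09   0.0917 0.0931] low box [0.5083 0.0436 0.09  ] [0.5324 0.074  0.1019] top 128 [0.516   0.06035]
side tip zmin [0.0843 0.0874 0.0903] low box [0.5019 0.0473 0.0843] [0.5288 0.0634 0.0962] top 75 [0.5131 0.0598]
```

View pics/ptA.png

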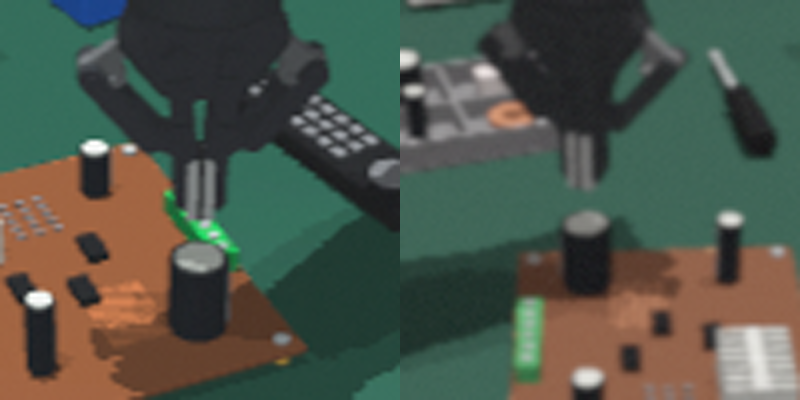

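The tips stand centred over the wide can, about 30 mm above its top, in both views. Holding for more than 2 s.

Call:
move_arm --moves '[[[0,0.002,0,0,0,0,1],[0,0,0,0,0,0,1],[0,0,0,0,0,0,1],[0,0,0,0,0,0,1],[0,0,0,0,0,0,1],[0,0,0,0,0,0,1],[0,0,0,0,0,0,1],[0,0,0,0,0,0,1]]]'

```text
clock: 7.02
eef_pos: [0.5156, 0.0614, 0.0687]
tool_rot: [0.9, 0.436, 0.0, 0.004]
ft_force: [-0.2, 0.8, 0.1]
grip_width: -0.0
```

Call:
move_arm --moves '[[[0,0,0,0,0,0,1],[0,0,0,0,0,0,1],[0,0,0,0,0,0,1],[0,0,0,0,0,0,1],[0,0,0,0,0,0,1],[0,0,0,0,0,0,1],[0,0,0,0,0,0,1],[0,0,0,0,0,0,1]]]'

```text
clock: 7.68
eef_pos: [0.5155, 0.0613, 0.0685]
tool_rot: [0.9, 0.436, -0.0, 0.004]
ft_force: [0.3, -0.6, 0.6]
grip_width: 0.0
```

Call:
move_arm --moves '[[[0,0,0,0,0,0,1],[0,0,0,0,0,0,1],[0,0,0,0,0,0,1],[0,0,0,0,0,0,1],[0,0,0,0,0,0,1],[0,0,0,0,0,0,1],[0,0,0,0,0,0,1],[0,0,0,0,0,0,1]]]'

```text
clock: 8.35
eef_pos: [0.5155, 0.0613, 0.0685]
tool_rot: [0.9, 0.436, -0.0, 0.004]
ft_force: [0.4, 0.5, 0.6]
grip_width: -0.0002
```

Call:
move_arm --moves '[[[0,0,0,0,0,0,1],[0,0,0,0,0,0,1],[0,0,0,0,0,0,1],[0,0,0,0,0,0,1],[0,0,0,0,0,0,1],[0,0,0,0,0,0,1],[0,0,0,0,0,0,1],[0,0,0,0,0,0,1]]]'

```text
clock: 9.02
eef_pos: [0.5154, 0.0613, 0.0686]
tool_rot: [0.9, 0.436, -0.0, 0.004]
ft_force: [0.2, 0.6, -0.6]
grip_width: -0.0002
```

Call:
move_arm --moves '[[[-0.003,0,-0.006,0,0,0,1],[0,0,0,0,0,0,1],[0,0,0,0,0,0,1],[0,0,0,0,0,0,1],[0,0,0,0,0,0,1],[0,0,0,0,0,0,1],[0,0,0,0,0,0,1],[0,0,0,0,0,0,1]]]'

```text
clock: 9.68
eef_pos: [0.5136, 0.0613, 0.0651]
tool_rot: [0.9, 0.436, -0.0, 0.004]
ft_force: [-0.9, -0.2, 0.0]
grip_width: 0.0
```

Call:
move_arm --moves '[[[0,0,0,0,0,0,1],[0,0,0,0,0,0,1],[0,0,0,0,0,0,1],[0,0,0,0,0,0,1],[0,0,0,0,0,0,1],[0,0,0,0,0,0,1],[0,0,0,0,0,0,1],[0,0,0,0,0,0,1]]]'

```text
clock: 10.35
eef_pos: [0.5138, 0.0613, 0.0652]
tool_rot: [0.9, 0.436, 0.0, 0.004]
ft_force: [-0.5, -0.3, 0.2]
grip_width: 0.0002
```

Call:
move_arm --moves '[[[0,0,0,0,0,0,1],[0,0,0,0,0,0,1],[0,0,0,0,0,0,1],[0,0,0,0,0,0,1],[0,0,0,0,0,0,1],[0,0,0,0,0,0,1],[0,0,0,0,0,0,1],[0,0,0,0,0,0,1]]]'

```text
clock: 11.02
eef_pos: [0.5138, 0.0613, 0.0652]
tool_rot: [0.9, 0.436, -0.0, 0.004]
ft_force: [1.1, -0.1, -0.5]
grip_width: 0.0001
```

Call:
move_arm --moves '[[[0,0,0,0,0,0,1],[0,0,0,0,0,0,1],[0,0,0,0,0,0,1],[0,0,0,0,0,0,1],[0,0,0,0,0,0,1],[0,0,0,0,0,0,1],[0,0,0,0,0,0,1],[0,0,0,0,0,0,1]]]'

```text
clock: 11.68
eef_pos: [0.5138, 0.0613, 0.0652]
tool_rot: [0.9, 0.436, -0.0, 0.004]
ft_force: [1.0, 0.5, 0.3]
grip_width: 0.0001
```

Call:
move_arm --moves '[[[0,0,0.06,0,0,0,1],[0,0,0.06,0,0,0,1],[-0.013,0.06,0.01,0,0,0.16,1],[-0.014,0.07,0,0,0,0.16,1],[-0.014,0.07,0,0,0,0.16,1],[-0.014,0.07,0,0,0,0.16,1],[-0.014,0.07,0,0,0,0.16,1],[0,0,0,0,0,0,1]]]'

```text
clock: 12.35
eef_pos: [0.4782, 0.2358, 0.134]
tool_rot: [0.786, 0.618, 0.002, 0.005]
ft_force: [0.5, -0.8, 0.0]
grip_width: 0.0002
```

Run:
```python
from workcell import *
from h import *
c=camera("wrist");np.savez("wrist5.npz",**c);o=get_obs();print(o["eef_pos"],o["joint_pos"].round(2),o["clock"])
cv2.imwrite("pics/wrist5.png",c["pixels"][:,:,::-1])
W=cloud(c);g=cv2.cvtColor(c["pixels"],cv2.COLOR_RGB2GRAY)
m=((W[...,2]>.045)&(W[...,2]<.053)&(g>120)).astype(np.uint8);k,l,st,ce=cv2.connectedComponentsWithStats(m)
for i in range(1,k):
    if st[i,4]>80: print(st[i],ce[i].round(1),onplane(c,*ce[i],.049).round(4),np.nanmedian(W[l==i],0).round(4))
```

```text
[0.47850938 0.2333754  0.13383463] [ 0.46  0.35 -0.06  1.16 -0.01  2.27] 12.4
[ 230   38   39   43 1166] [249.8  59.6] [0.4565 0.3587 0.049 ] [0.4566 0.3586 0.0496]
[262 128  17  17 223] [269.9 136. ] [0.4552 0.299  0.049 ] [0.4553 0.2989 0.0496]
```

View pics/wrist5.png

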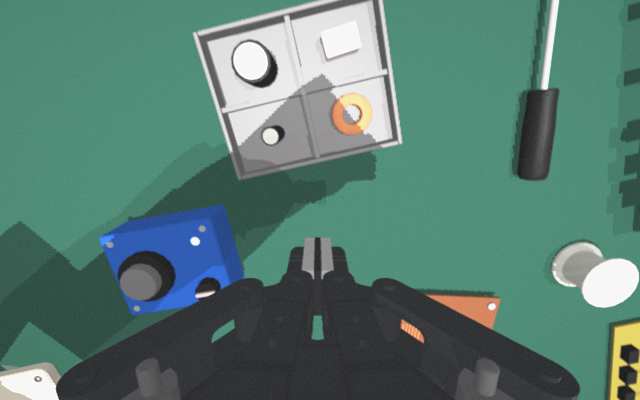

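The wrist view shows the tray's wide can at (250,60), giving (0.4565, 0.359), consistent with the other views. The slim can is at (270,136).

Call:
move_arm --moves '[[[-0.011,0.06,0,0,0,0,1],[-0.011,0.06,0,0,0,0,1],[-0.011,0.06,0,0,0,0,1],[-0.011,0.06,0,0,0,0,1],[0,0,-0.02,0,0,0,1],[0,0,-0.02,0,0,0,1],[0,0,0,0,0,0,1]]]'

```text
clock: 12.98
eef_pos: [0.4575, 0.3523, 0.1124]
tool_rot: [0.791, 0.612, 0.001, 0.008]
ft_force: [-0.3, 0.2, -0.6]
grip_width: -0.0003
```

Call:
move_arm --moves '[[[0,0.012,-0.04,0,0,0,1],[0,0,-0.04,0,0,0,1],[0,0,-0.01,0,0,0,1],[0,0,0,0,0,0,1],[0,0,0,0,0,0,1]]]'

```text
clock: 13.4
eef_pos: [0.4591, 0.3503, 0.0655]
tool_rot: [0.794, 0.607, -0.001, 0.009]
ft_force: [-0.5, 0.6, -1.2]
grip_width: 0.0003
```

Call:
move_arm --moves '[[[-0.008,0.018,-0.016,0,0,0,1],[0,0,0,0,0,0,1],[0,0,0,0,0,0,1],[0,0,0,0,0,0,1]]]'

```text
clock: 13.73
eef_pos: [0.4569, 0.3595, 0.0598]
tool_rot: [0.795, 0.606, 0.001, 0.009]
ft_force: [0.4, -1.1, -0.5]
grip_width: 0.0001
```

```bash
python3 -c "
from tip import *
check('ptB',{'scene':(482,285),'side':(268,145)},.049)"
```

```text
ptB eef [0.4569 0.3595 0.0598] [0.795 0.606 0.001 0.009] 13.73
scene tip zmin [0.0797 0.0811 0.0826] low box [0.4447 0.3498 0.0797] [0.4717 0.3715 0.0916] top 202 [0.4565 0.3582]
side tip zmin [0.0794 0.0794 0.0805] low box [0.4434 0.3474 0.0794] [0.4669 0.3658 0.0912] top 45 [0.4559 0.3547]
```

View pics/ptB.png

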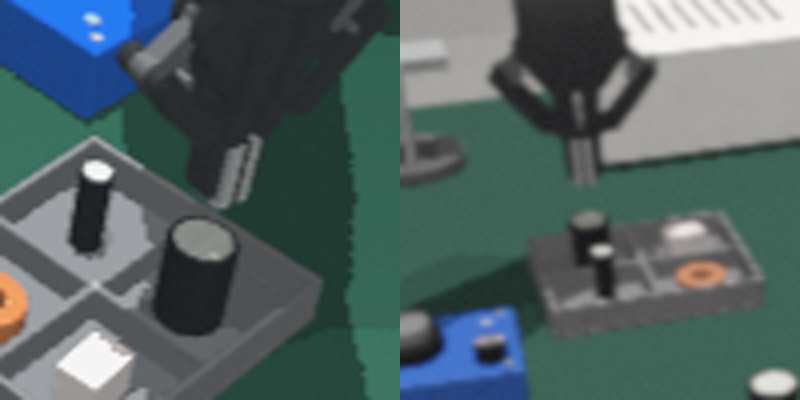

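The tips are centred over the wide spare, about 31 mm above its top. Holding.

Call:
move_arm --moves '[[[-0.002,-0.001,-0.002,0,0,0,1],[0,0,0,0,0,0,1],[0,0,0,0,0,0,1],[0,0,0,0,0,0,1],[0,0,0,0,0,0,1],[0,0,0,0,0,0,1],[0,0,0,0,0,0,1],[0,0,0,0,0,0,1]]]'

```text
clock: 14.5
eef_pos: [0.4564, 0.3596, 0.0601]
tool_rot: [0.795, 0.606, 0.002, 0.009]
ft_force: [0.4, 0.0, -0.2]
grip_width: 0.0004
```

Call:
move_arm --moves '[[[0,0,0,0,0,0,1],[0,0,0,0,0,0,1],[0,0,0,0,0,0,1],[0,0,0,0,0,0,1],[0,0,0,0,0,0,1],[0,0,0,0,0,0,1],[0,0,0,0,0,0,1],[0,0,0,0,0,0,1]]]'

```text
clock: 15.17
eef_pos: [0.4564, 0.3595, 0.06]
tool_rot: [0.795, 0.606, 0.002, 0.009]
ft_force: [0.2, 0.7, 0.1]
grip_width: 0.0001
```

Call:
move_arm --moves '[[[0,0,0,0,0,0,1],[0,0,0,0,0,0,1],[0,0,0,0,0,0,1],[0,0,0,0,0,0,1],[0,0,0,0,0,0,1],[0,0,0,0,0,0,1],[0,0,0,0,0,0,1],[0,0,0,0,0,0,1]]]'

```text
clock: 15.83
eef_pos: [0.4564, 0.3596, 0.06]
tool_rot: [0.795, 0.606, 0.002, 0.009]
ft_force: [0.3, 0.6, 0.0]
grip_width: -0.0004
```

Call:
move_arm --moves '[[[0,0,0,0,0,0,1],[0,0,0,0,0,0,1],[0,0,0,0,0,0,1],[0,0,0,0,0,0,1],[0,0,0,0,0,0,1],[0,0,0,0,0,0,1],[0,0,0,0,0,0,1],[0,0,0,0,0,0,1]]]'

```text
clock: 16.5
eef_pos: [0.4564, 0.3595, 0.06]
tool_rot: [0.795, 0.606, 0.002, 0.009]
ft_force: [0.3, -0.8, -0.5]
grip_width: -0.0001
```

Call:
move_arm --moves '[[[0,0,0,0,0,0,1],[0,0,0,0,0,0,1],[0,0,0,0,0,0,1],[0,0,0,0,0,0,1]]]'

```text
clock: 16.83
eef_pos: [0.4564, 0.3595, 0.06]
tool_rot: [0.795, 0.606, 0.002, 0.009]
ft_force: [-0.4, -0.2, 0.4]
grip_width: 0.0001
```

Call:
move_arm --moves '[[[0,0,0.06,0,0,0,1],[0,0,0.06,0,0,0,1],[0,0,0.05,0,0,0,1],[0,-0.06,0,0,0,0,1],[0,-0.075,0,0,0,0,1],[0,-0.075,0,0,0,0,1],[0,-0.075,0,0,0,0,1],[0,-0.075,0,0,0,0,1]]]'

```text
clock: 17.5
eef_pos: [0.4559, 0.1811, 0.1481]
tool_rot: [0.791, 0.612, 0.004, 0.009]
ft_force: [0.3, 0.4, -0.1]
grip_width: -0.0002
```

Call:
move_arm --moves '[[[0,-0.075,0,0,0,0,1],[0,-0.075,0,0,0,0,1],[0,-0.075,0,0,0,0,1],[0,-0.075,0,0,0,0,1],[0,-0.075,0,0,0,0,1],[0,-0.075,0,0,0,0,1],[0,-0.075,0,0,0,0,1]]]'

```text
clock: 18.08
eef_pos: [0.4539, -0.0933, 0.1503]
tool_rot: [0.79, 0.613, 0.007, 0.011]
ft_force: [1.8, 0.3, 0.1]
grip_width: -0.0002
```

Call:
move_arm --moves '[[[-0.004,-0.075,0,0,0,0,1],[-0.004,-0.075,0,0,0,0,1],[-0.004,-0.075,0,0,0,0,1],[-0.004,-0.075,0,0,0,0,1],[-0.004,-0.07,0,0,0,0,1],[0,-0.02,0,0,0,0,1],[0,0,0,0,0,0,1],[0,0,0,0,0,0,1]]]'

```text
clock: 18.75
eef_pos: [0.4409, -0.3062, 0.1517]
tool_rot: [0.793, 0.608, 0.008, 0.014]
ft_force: [0.9, 1.4, 0.6]
grip_width: -0.0002
```

Call:
move_arm --moves '[[[0.006,0.022,-0.05,0,0,0,1],[0,0,-0.06,0,0,0,1],[0,0,-0.03,0,0,0,1],[0,0,0,0,0,0,1],[0,0,0,0,0,0,1]]]'

```text
clock: 19.17
eef_pos: [0.4456, -0.2876, 0.0816]
tool_rot: [0.791, 0.612, 0.009, 0.014]
ft_force: [-0.5, 1.0, 0.9]
grip_width: -0.0002
```

Call:
move_arm --moves '[[[-0.004,-0.018,-0.03,0,0,0,1],[0,0,-0.02,0,0,0,1],[0,0,0,0,0,0,1],[0,0,0,0,0,0,1]]]'

```text
clock: 19.5
eef_pos: [0.4467, -0.2936, 0.06]
tool_rot: [0.789, 0.614, 0.011, 0.016]
ft_force: [0.0, 0.6, 0.3]
grip_width: -0.0
```

Run:
```python
from workcell import *
from h import *
o=get_obs();print(o["eef_pos"].round(4))
c=camera("side");d=camera("scene");
a=cv2.resize(c["pixels"][240:340,285:385,::-1].copy(),(400,400),interpolation=cv2.INTER_CUBIC)
b=cv2.resize(d["pixels"][105:205,220:320,::-1].copy(),(400,400),interpolation=cv2.INTER_CUBIC)
cv2.imwrite("pics/p6.png",np.hstack([a,b]))
```

```text
[ 0.4467 -0.2936  0.06  ]
```

View pics/p6.png

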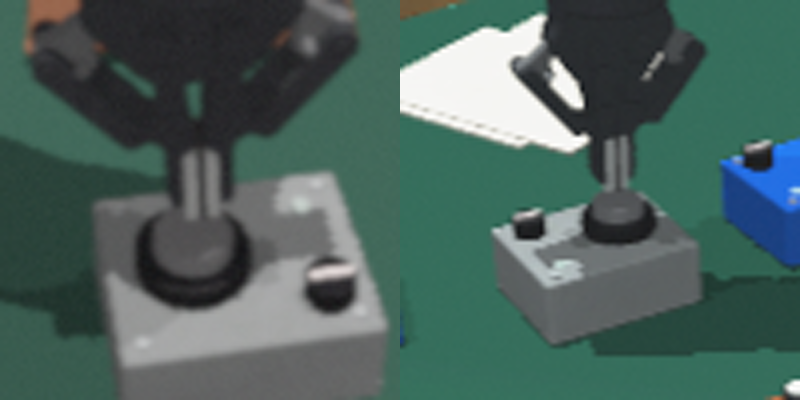

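The tips are just above the right button, with about 14 mm still to go and a small correction in x and y.

Call:
move_arm --moves '[[[-0.007,-0.005,-0.014,0,0,0,1],[0,0,-0.006,0,0,0,1],[0,0,0,0,0,0,1]]]'

```text
clock: 19.85
eef_pos: [0.4445, -0.2971, 0.0516]
tool_rot: [0.789, 0.614, 0.011, 0.018]
ft_force: [0.6, -0.2, 0.1]
grip_width: 0.0004
```

Call:
move_arm --moves '[[[0,0,-0.008,0,0,0,1],[0,0,0,0,0,0,1]]]'

```text
clock: 20.02
eef_pos: [0.4448, -0.2974, 0.0477]
tool_rot: [0.789, 0.614, 0.012, 0.019]
ft_force: [-1.2, -0.1, 1.5]
grip_width: -0.0005
```

Call:
move_arm --moves '[[[0,0,-0.008,0,0,0,1],[0,0,0,0,0,0,1]]]'

```text
clock: 20.18
eef_pos: [0.4452, -0.2977, 0.0441]
tool_rot: [0.789, 0.614, 0.012, 0.019]
ft_force: [-0.9, 1.1, 4.2]
grip_width: 0.0001
```

Call:
move_arm --moves '[[[0,0,-0.008,0,0,0,1],[0,0,-0.006,0,0,0,1]]]'

```text
clock: 20.35
eef_pos: [0.4456, -0.2981, 0.0418]
tool_rot: [0.789, 0.614, 0.012, 0.021]
ft_force: [-11.0, 7.7, 35.2]
grip_width: 0.0001
```

Call:
move_arm --moves '[[[0,0,-0.008,0,0,0,1],[0,0,-0.008,0,0,0,1]]]'

```text
clock: 20.52
eef_pos: [0.4457, -0.2981, 0.0419]
tool_rot: [0.789, 0.614, 0.013, 0.022]
ft_force: [-8.7, 5.7, 29.3]
grip_width: 0.0001
```

Hard stop at the same height (0.0418), so the button is fully down. Releasing it and withdrawing.

Call:
move_arm --moves '[[[0,0,0.02,0,0,0,1],[0,0,0.05,0,0,0,1],[0,0,0.07,0,0,0,1],[0,0,0.07,0,0,0,1],[0,0,0.05,0,0,0,1],[0,0,0,0,0,0,1],[0,0,0,0,0,0,1],[0,0,0,0,0,0,1]]]'

```text
clock: 21.18
eef_pos: [0.444, -0.2972, 0.179]
tool_rot: [0.789, 0.614, 0.013, 0.023]
ft_force: [0.2, -0.5, 0.8]
grip_width: -0.0
```

Run:
```python
from workcell import *
from h import *
o=get_obs();print(o["eef_pos"].round(4),o["ft_force"].round(2),o["joint_vel"].round(3))
c=camera("wrist");W=cloud(c)
m=cv2.connectedComponentsWithStats(((W[...,2]>.064)&(W[...,2]<.072)).astype(np.uint8))
for i in range(1,m[0]):
    p=np.nanmedian(W[m[1]==i],0)
    if m[2][i,4]>150 and abs(p[0]-.444)<.03: print(m[2][i],p.round(4))
d=camera("scene");cv2.imwrite("pics/end.png",d["pixels"][:,:,::-1]);e=camera("side")
for n,f in(("scene",d),("side",e)):
    s=load(n+"0");df=(np.abs(f["pixels"].astype(int)-s["pixels"]).sum(2)>90);print(n,'tray/board diff', df[265:355,395:515].sum() if n=="scene" else df[140:180,245:310].sum(), df[195:275,258:372].sum() if n=="scene" else df[185:255,288:375].sum())
```

```text
[ 0.444  -0.2972  0.179 ] [ 0.25 -0.5   0.79] [ 0.     0.006 -0.017 -0.004 -0.001  0.001]
[293 173  33  33 859] [ 0.4438 -0.2946  0.0671]
scene tray/board diff 0 0
side tray/board diff 412 1746
```

View pics/end.png

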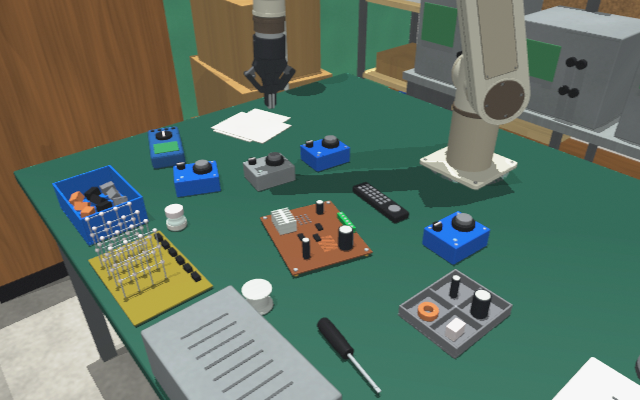

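The button is back up at 0.067 m. The board and tray regions of the scene view are unchanged from the start. The arm is clear and at rest.

```bash
python3 -c "
from workcell import *
print(job_done())"
```

```text
the job is handed in; nothing more can be done
None
```

I did the whole sequence and handed it in at about 21 s. I pressed the grey box's button and let it up, pointed at the wide can on the board, then at the wide can in the tray, then pressed the button again and let it up.

- **Button presses:** both reached a hard stop at the same height, then the button sprang back. Its top read 0.067 m after each press, as before. The first press peaked at about 57 N of vertical force and the second at about 35 N. Only the fingertips touched the button.
- **Pointing:** the fingertips were centred to within about 2 mm. They were 29–33 mm above the board can for about 5 s and about 31 mm above the tray can for about 3 s.
- **A reading that disagreed:** the cameras and the contact with the button put the shut fingertips about 21 mm behind the reported tool point, not 11 mm ahead as stated. I set all heights from the cameras and contact. If the stated figure were right, those heights would be about 32 mm lower than I give.
- **Last checks:** the scene view showed no change in the board or tray regions. The same before-and-after comparison in the side view did show differences there. I put those down to the arm being in the way and did not look at that picture. The other things on the bench looked unmoved, and the arm ended clear with no contact force.

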